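# Tip the clay ball into the carrying dish, then turn the dish a quarter turn in the air

## Task

Take the little spouted tray by its handle and, without touching the clay ball, tip it gently into the metal dish from just above, then set the tray back upright on the desk and let go. Take the dish by its hoop, lift it straight up off the mat and only then turn it a quarter turn in the air, so that the hoop runs along the mat's length, keeping it level over the mat with the ball in the middle. Finish while still holding the dish there, still and level, about a hand's breadth above the mat; leave the mouse, pen cup and calliper alone.

Things in the scene. Friction and masses are not known exactly. Their poses are not given: they have to be found in the camera images.
- mat: fixed black rubber mat, 260 x 190 mm and 3 mm thick, flat on the desk, the dish stands on its middle. Origin: centre of its underside; x runs along its length (260 mm), y across, z up
- dish: loose round aluminium dish, 0.25-0.45 kg: foot 100 mm across, rim 176 mm across, 44 mm high; inside a flat spot 20 mm across, then an 18 degree cone, steep beyond 66 mm radius, so the ball rolls to the middle. Over it, in its y-z plane, stands a hoop of 8 mm rods from the rim up to a wooden bar. Origin: centre of underside, z up. Starts with its y axis within 0.1 rad of mat y
- dish_grip (a point): middle of the hoop's wooden top bar, 121 mm above the dish's underside. The bar runs along dish y, is 108 mm long, 12 mm thick (along dish x, the way to pinch it from above) and 14 mm high
- dish_mid (a point): centre of the dish's flat inner middle spot, 8 mm above its underside
- tray: loose grey plastic trough, 0.14 kg, 100 mm long (x), 52 mm wide, walls 24 mm high, floor 4 mm thick; its +x end is the spout, closed only by a 2 mm lip, which the ball rolls over when that end is tipped down 35 degrees or more. Handle behind the -x end. Starts left or right of the mat, spout away from the robot (within 0.35 rad of world x). Origin: centre of the trough's underside, z up
- tray_grip (a point): grip point of the tray's handle, 82 mm behind the tray's origin (tray -x) and 30 mm above its underside. The handle is a bar along tray x from 50 to 108 mm behind the origin, 14 mm thick (along tray y, the way to pinch it from above), 20 mm high (20 to 40 mm above the desk)
- tray_lip (a point): top middle of the spout's lip, at tray x = +50 mm, 6 mm above the underside
- ball_center (a point): centre of the loose fired-clay ball, 34 mm in diameter, about 40 g; starts in the tray's trough; it rolls with noticeable rolling resistance (rests on slopes under about 6 degrees). Centred in the dish, its centre is 25 mm above the dish's underside
- mouse: bystander: black computer mouse, about 100 x 60 x 36 mm, origin centre of underside; stands on the side of the mat where the tray is not
- pencup: bystander: dark metal pen cup, 72 mm across, 95 mm high, pens up to 155 mm; origin centre of underside
- calliper: bystander: steel calliper with black slide, 220 mm long (y), 17 mm high; origin middle of the underside
Things that resemble listed ones, but are neither listed nor needed, are in the scene too. Of the things shaped like the tray, the grey one is meant. Several things have the shape of the dish; the one meant has the colours described above.

How it is judged:
By the outcome, as a careful person would: the job done as asked, in the order asked, and still so for the second after the job is handed in, while the arm keeps its last pose, push and grip.
It also fails if it takes over 67 s, if anything falls off the work surface, if the arm or the gripper's body presses on something with over 40 N, if the wrist force passes 120 N, or if a joint passes its speed limit or range.

## Robot

A 6-joint arm with a two-finger parallel gripper is mounted at the origin on the work surface. World frame = base frame: x ahead of the robot, y to its left, z up, the work surface at z = 0. Lengths are in m, angles in degrees, forces in N, time in s.
With the tool pointing down it reaches from about 0.25 to 0.725 m from the base axis. Payload 9.7 kg.
Tool frame: the origin (TCP) lies between the finger pads; the fingertips stand bot.tcp_to_tips ahead of it and the grasp point (between the pads) lies 11 mm behind it (bot.tcp_to_tips is the distance from the TCP to the fingertips, in m); z points along the fingers, y is the line along which they close (so a half turn about z gives the same grasp; the last joint's range is limited). The gripper opens to 85 mm and grips with 20 to 120 N. Pads are 22 mm wide; open, the fingers measure 114 mm over their backs; the gripper's body (76 mm by 85 mm) begins 54 mm behind the grasp point. The pads swing forward as they close: fully open they stand 13 mm farther back than shut.
Start: joints at [73.74, 4.979, 10.078, 95.1, 0, 90], TCP at [0.154, 0.528, 0.239] pointing down, gripper open.
Joint ranges: [-179.16, 179.16], [-48.56, 103.87], [-65.8, 70.77], [-126.05, 130.52], [-82.76, 87.17], [-180, 180]. Speed limits (degrees/s): [127.2, 127.2, 147.25, 180, 180, 180].

## Interface

Orientations are given as [roll, pitch, yaw] about the fixed x, y, z axes, in that order (R = Rz(yaw) Ry(pitch) Rx(roll)).
In Python, from workcell import bot gives the robot as it stands. The module is installed in compiled form; this text tells all that it offers.
- The arm moves only by the tool carry_out, never from a script. Its arguments are lists of equal length, an entry for each row: "linear": the shift along the world's x, y, z normalised to -1 to 1, where 1 is 2 cm, a list of three; "rotation": the turn, a rotation vector about the world's x, y, z normalised to -1 to 1, where 1 is 8 degrees, a list of three; "grip": the closure, from -1 (fully open) to 1 (shut). In form: {"linear": [[tx, ty, tz], ...], "rotation": [[rx, ry, rz], ...], "grip": [grip, ...]}. A call has 1 to 12 rows; each row shifts and turns the commanded pose from where the row before left it; what a row does not reach is not made up. A row lasts 1/10 s, in which the tool goes at most 50 mm and 8.59 degrees, less where a joint would pass 70% of its speed; a pose out of reach is approached as far as the arm can. A call with a number of a shift or a turn outside -1 to 1 is refused whole. A call with a gripper value outside its range is refused whole. The fingers move at their own pace and stop on an object; "grip_force" is the grip in N (left out, the last holds). Time passes only in rows, so rows that do not move let the fingers close. It gives the time, the measured TCP pose, the force, the opening and the grip force at its end, in the units of the state.
- bot.get_obs(): the state, without advancing time (a new reading comes with each control period).
- bot.camera(name): name is "side" or "top" or "wrist"; returns the picture (384x512x3 uint8, blue, green, red); there is no depth.
- bot.camera_model(name): a dict with "fx", "fy", "cx", "cy" (pixels), "camera_from_world" (4x4, takes a point from world to camera coordinates). Camera axes: x right, y up, looking along -z (the intrinsics and any distortion apply to the point x, -y, -z); pixel columns grow to the right and rows downward; lengths in m; the calibration is good to about 2 mm. A picture is of the moment at which its call begins: read the wrist's pose just before it. camera_model takes no time and is no camera call; for the wrist camera it gives the pose at the moment of the call.
- bot.job_done(): hands the job in; it is judged then, once.
The state is a dict: "time": time; "q": joint angles; "qd": joint speeds; "joint_efforts": joint torques, N m; "ee_pos": TCP position; "tcp_rot": TCP orientation; "wrist_force": force on the tool from outside, world axes, zero at the start; "torque": the same for the moment, N m; "opening": finger opening in m; "grasp_force": force on a finger pad.
Only numpy, scipy, OpenCV 4.12 (cv2) and the standard library are available. Lean on these libraries where they do the work, as an engineer would, in place of code of your own. Each camera call takes 0.05 s, during which the arm holds its last target. There are 200 camera calls.

## Working session

There is one attempt and no reset: what is moved stays moved. The work goes in short steps, Python scripts to look and compute and a tool call to move; the robot and the scene stay as the last step left them, time stands still between calls to the robot, and variables do not carry over. Pictures are saved under pics/ and viewed, at most 10 in all, crops included, and the job is handed in when it is done.

Besides the shell and the picture viewer there is one more tool, called after "Request:" by a JSON object that holds its "name" and its "arguments", one argument or row to a line. carry_out: Moves the arm, as the interface text tells. Its arguments: {"type":"object","properties":{"linear":{"type":"array","items":{"type":"array","items":{"type":"number"}}},"rotation":{"type":"array","items":{"type":"array","items":{"type":"number"}}},"grip":{"type":"array","items":{"type":"number"}},"grip_force":{"type":"number"}},"required":["linear","rotation","grip"]}

```bash
mkdir -p pics; cat > h.py <<'E'
import numpy as np, cv2
from workcell import bot
def ray(name,u,v,M=None):
    m=M or bot.camera_model(name); T=np.array(m["camera_from_world"]); R,t=T[:3,:3],T[:3,3]
    d=np.array([(u-m["cx"])/m["fx"],-(v-m["cy"])/m["fy"],-1.0])
    return -R.T@t, R.T@d
def at(name,u,v,z):
    c,d=ray(name,u,v); return c+d*(z-c[2])/d[2]
def px(name,p):
    m=bot.camera_model(name); q=np.array(m["camera_from_world"])@np.r_[p,1]
    return np.round([m["cx"]+m["fx"]*q[0]/-q[2], m["cy"]-m["fy"]*q[1]/-q[2]],1)
E
python3 - <<'E'
from h import *
for n in("top","side"):
    cv2.imwrite(f"pics/{n}0.png",cv2.resize(bot.camera(n),(800,600),interpolation=cv2.INTER_CUBIC)); m=bot.camera_model(n); print(n,{k:v for k,v in m.items() if k!="camera_from_world"}, at(n,m["cx"],m["cy"],0), ray(n,0,0)[0])
print(bot.get_obs(),bot.tcp_to_tips)
E
```

```text
top {'fx': 400.3490052776007, 'fy': 400.3490052776007, 'cx': 260.1035389146655, 'cy': 188.83940844245538} [0.54198023 0.06306794 0.        ] [0.36799191 0.07938513 1.38861372]
side {'fx': 413.0040692976548, 'fy': 413.0040692976548, 'cx': 256.70333265325945, 'cy': 196.09269031203434} [ 0.5716837  -0.04113603  0.        ] [0.29064071 0.83923638 0.78440016]
{'time': 0.1, 'q': array([7.37388618e+01, 5.00998391e+00, 1.00392924e+01, 9.50975009e+01,
       2.21672744e-04, 8.99988119e+01]), 'qd': array([ 0.0467048 , -0.13298536,  0.09579096, -0.11512279,  0.08653473,
        0.01357948]), 'joint_efforts': array([-4.55674744e-04, -5.21559227e+01,  4.65653586e+01,  1.59206934e-02,
        3.87457089e-05, -5.28463033e-06]), 'ee_pos': array([0.15395816, 0.52782837, 0.23863708]), 'tcp_rot': array([-1.79931808e+02, -2.23086608e-04,  1.63740050e+02]), 'wrist_force': array([-0.4393468 , -1.1830274 ,  0.05167904]), 'torque': array([ 0.05320609, -0.01256645, -0.01514606]), 'grasp_force': 0.0, 'opening': 0.08551782751871277} 0.008
```

View pics/top0.png

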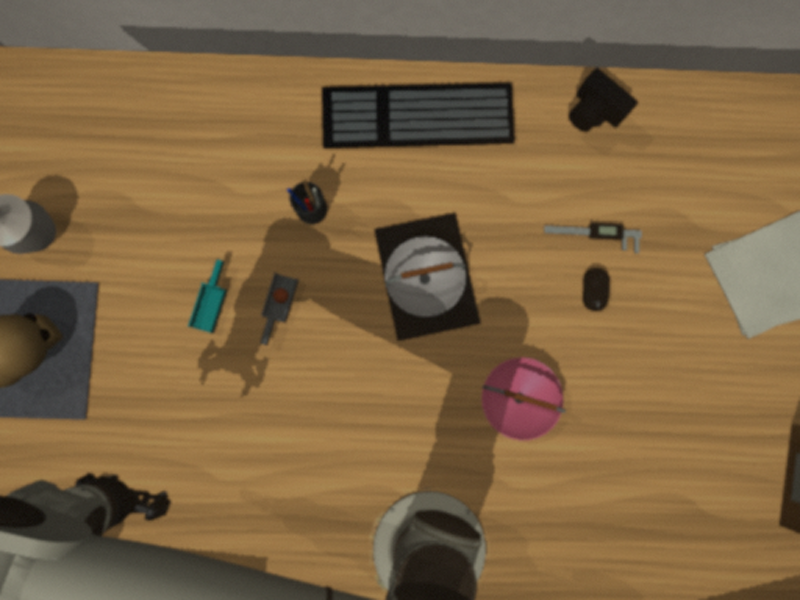

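View pics/side0.png

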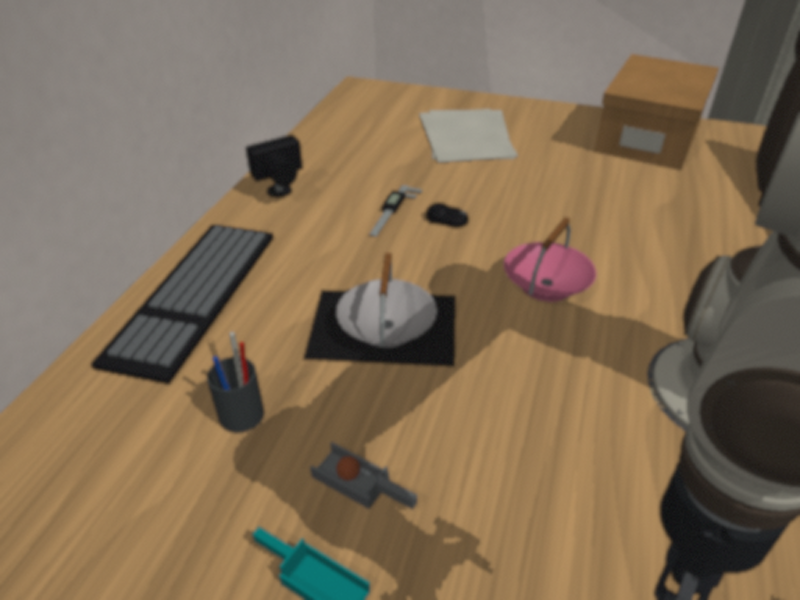

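The top view shows the grey tray with the ball at about (280,297), its handle end at (265,342), the aluminium dish on the mat at (428,277), and its bar from (403,275) to (455,266). The pink dish and teal tray are decoys. Next I'll enlarge the relevant areas.

```bash
python3 - <<'E'
from h import *
a=bot.camera("top").astype(float)
for i in range(3): a+=bot.camera("top")
a=(a/4).astype(np.uint8); cv2.imwrite("pics/topraw.png",a)
b=bot.camera("side"); cv2.imwrite("pics/sideraw.png",b)
# top cols 160..320, rows 130..230 -> x5
L=cv2.resize(a[125:225,160:310],(750,500),interpolation=cv2.INTER_CUBIC)
L=np.clip(L.astype(float)*1.3,0,255).astype(np.uint8)
for k in range(0,150,10): cv2.putText(L,str(160+k),(k*5,8),0,.3,(0,255,255)); cv2.line(L,(k*5,10),(k*5,16),(0,255,255))
for k in range(0,100,10): cv2.putText(L,str(125+k),(0,k*5+3),0,.3,(0,255,255)); cv2.line(L,(20,k*5),(26,k*5),(0,255,255))
cv2.imwrite("pics/topcrop.png",L)
S=cv2.resize(b[150:330,190:310],(520,600*1),interpolation=cv2.INTER_CUBIC) if 0 else cv2.resize(b[155:330,190:310],(411,600),interpolation=cv2.INTER_CUBIC)
S=cv2.resize(b[155:330,190:300],None,fx=3.4,fy=3.4,interpolation=cv2.INTER_CUBIC)
for k in range(0,110,10): cv2.putText(S,str(190+k),(int(k*3.4),8),0,.3,(0,0,255))
for k in range(0,175,10): cv2.putText(S,str(155+k),(0,int(k*3.4)+3),0,.3,(0,0,255))
cv2.imwrite("pics/sidecrop.png",S)
E
```

```text
(no output)
```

View pics/topcrop.png

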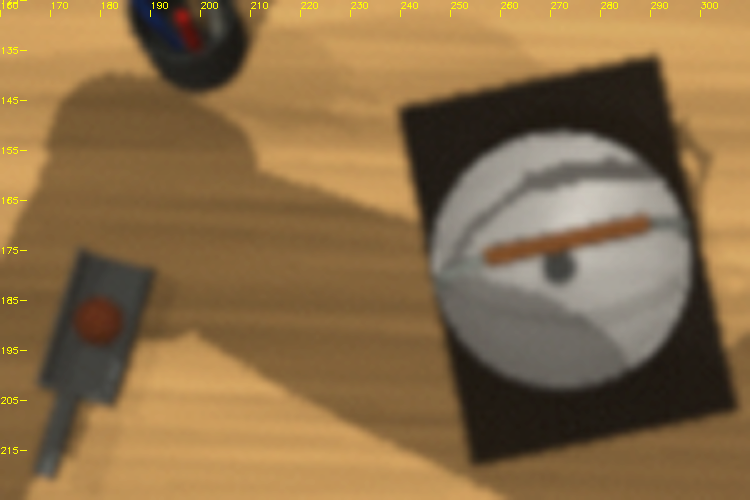

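View pics/sidecrop.png

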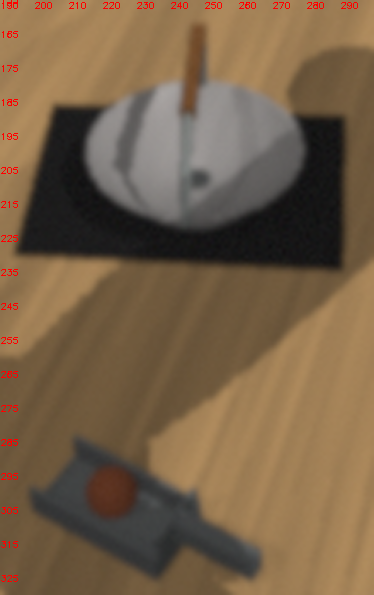

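Enlarged views: tray corners at crop (80,247),(156,269),(40,385),(115,405) and handle end at (45,477). The mat corners, bar ends (485,258)-(650,222) and the dish's centre spot (559,267) are all clear. In the side view the bar runs (198,24)-(188,112).

```bash
python3 - <<'E'
from h import *
T=lambda X,Y,z: at("top",160+X/5,125+Y/5,z)
S=lambda X,Y,z: at("side",190+X/3.4,155+Y/3.4,z)
np.set_printoptions(precision=4,suppress=True)
mat=np.array([T(*p,.003) for p in[(400,107),(658,55),(736,408),(472,463)]]);print("mat",mat.mean(0),np.linalg.norm(np.diff(mat,axis=0),axis=1))
ax=(mat[0]+mat[1]-mat[2]-mat[3]);print("mat x yaw",np.degrees(np.arctan2(ax[1],ax[0])))
b=np.array([T(485,258,.131),T(650,222,.131)]);print("bar",b.mean(0),np.linalg.norm(b[0]-b[1]),"y-dir deg",np.degrees(np.arctan2(*(b[0]-b[1])[1::-1])))
print("spot",T(559,267,.011),"rim",T(561.5,260,.047))
sb=np.array([S(198,24,.131),S(188,112,.131)]);print("side bar",sb.mean(0),np.linalg.norm(sb[0]-sb[1]))
print("side spot",S(200,180,.011))
c=np.array([T(*p,.024) for p in[(80,247),(156,269),(115,405),(40,385)]]);print("tray",c,np.linalg.norm(np.diff(c,axis=0),axis=1),c.mean(0))
f=(c[0]+c[1]-c[2]-c[3]);yaw=np.arctan2(f[1],f[0]);print("yaw",np.degrees(yaw))
h=T(45,477,.04);print("handle end",h, "pred",c.mean(0)-.108*np.array([np.cos(yaw),np.sin(yaw),0]))
print("ball",T(98,321,.021), "side ball",S(112,492,.021))
print("side handle end",S(255,563,.03),"spout corners",S(78,438,.024),S(35,490,.024))
print("cup",at("top",160+190/5,125+30/5,.09))
E
```

```text
mat [0.5874 0.0181 0.003 ] [0.1869 0.2565 0.1874]
mat x yaw 13.181171568764865
bar [0.5776 0.0233 0.131 ] 0.10780390811134714 y-dir deg 104.1582948714911
spot [0.5784 0.0235 0.011 ] rim [0.5778 0.0234 0.047 ]
side bar [0.5756 0.0307 0.131 ] 0.11101430144606471
side spot [0.5733 0.0267 0.011 ]
tray [[0.5805 0.3539 0.024 ]
 [0.5668 0.3011 0.024 ]
 [0.4723 0.3243 0.024 ]
 [0.4845 0.376  0.024 ]] [0.0546 0.0973 0.0531] [0.526  0.3388 0.024 ]
yaw -13.401314502478062
handle end [0.4215 0.3657 0.04  ] pred [0.421  0.3639 0.024 ]
ball [0.53   0.3395 0.021 ] side ball [0.5283 0.3413 0.021 ]
side handle end [0.4232 0.3693 0.03  ] spout corners [0.5647 0.3099 0.024 ] [0.5755 0.3569 0.024 ]
cup [0.7181 0.2757 0.09  ]
```

Request:
{"name": "carry_out", "arguments": {
  "linear": [
    [0.5,-0.3,0],
    [0.9,-0.5,-0.2],
    [0.9,-0.5,-0.4],
    [0.95,-0.55,-0.4],
    [0.95,-0.55,-0.4],
    [0.95,-0.55,-0.4],
    [0.95,-0.55,-0.4],
    [0.95,-0.55,-0.4],
    [0.95,-0.55,-0.4],
    [0.95,-0.55,-0.4],
    [0.95,-0.55,-0.4],
    [0.95,-0.55,-0.4]
  ],
  "rotation": [
    [0,0,0],
    [0,0,0],
    [-0.144,-0.608,0.094],
    [-0.144,-0.608,0.094],
    [-0.144,-0.608,0.094],
    [-0.144,-0.608,0.094],
    [0,0,0],
    [0,0,0],
    [0,0,0],
    [0,0,0],
    [0,0,0],
    [0,0,0]
  ],
  "grip": [-1,-1,-1,-1,-1,-1,-1,-1,-1,-1,-1,-1],
  "grip_force": 40
}}

```text
time: 1.55
ee_pos: [0.3721, 0.4018, 0.1551]
tcp_rot: [179.5, 20.0, 166.7]
wrist_force: [-0.0, 0.2, 1.1]
opening: 0.0853
grasp_force: 0.0
```

Request:
{"name": "carry_out", "arguments": {
  "linear": [
    [0.9,-0.5,-0.3],
    [0.9,-0.5,-0.3],
    [0.9,-0.5,-0.3],
    [0.5,-0.3,0],
    [0,0,0],
    [0,0,0]
  ],
  "rotation": [
    [0,0,0],
    [0,0,0],
    [0,0,0],
    [0,0,0],
    [0,0,0],
    [0,0,0]
  ],
  "grip": [-1,-1,-1,-1,-1,-1]
}}

```text
time: 2.15
ee_pos: [0.435, 0.3669, 0.1377]
tcp_rot: [179.5, 20.0, 166.6]
wrist_force: [1.0, -0.6, -0.5]
opening: 0.0852
grasp_force: 0.0
```

```bash
python3 - <<'E'
from h import *
w=bot.camera("wrist"); cv2.imwrite("pics/w1.png",w)
y=np.radians(-13.4);f=np.array([np.cos(y),np.sin(y),0])
o=np.array([.526,.339,0])
for n,d,z in(("grip",-.082,.04),("hend",-.108,.04),("lip",.05,.006)):
    p=px("wrist",o+f*d+[0,0,z]); print(n,p); cv2.circle(w,tuple(int(v) for v in p),3,(0,255,0),1)
cv2.imwrite("pics/w1m.png",w)
E
```

```text
grip [252.6 168.8]
hend [252.2 137.6]
lip [254.4 253.3]
```

View pics/w1m.png

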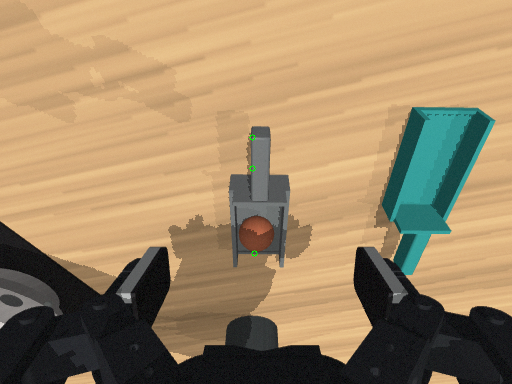

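The wrist view has the handle's centreline at u≈261, against a predicted 252, and its end edge at v≈139, which matches. The lip is at about (259,253). The tray therefore sits a little further to +y than measured.

```bash
python3 - <<'E'
from h import *
for n,u,v,z in(("hend",261,139,.04),("lip",259.5,253,.006),("backL",231,200,.024),("backR",289,200,.024)): print(n,at("wrist",u,v,z))
print(ray("wrist",0,0)[0])
# consistency: tool forward axis
for n,u,v,z in(("fL",238,266,.024),("fR",281,266,.024)): print(n,at("wrist",u,v,z))
E
```

```text
hend [0.42342252 0.36980342 0.04      ]
lip [0.57541419 0.33288444 0.006     ]
backL [0.48350567 0.32907743 0.024     ]
backR [0.4953161  0.37820876 0.024     ]
[0.31989512 0.39240824 0.23908152]
fL [0.56980786 0.31119488 0.024     ]
fR [0.58041444 0.35461223 0.024     ]
```

Request:
{"name": "carry_out", "arguments": {
  "linear": [
    [0.42,-0.12,-0.4],
    [0.42,-0.12,-0.8],
    [0,0,-0.8],
    [0,0,-0.8],
    [0,0,-0.8],
    [0,0,-0.8],
    [0,0,-0.8],
    [0,0,-0.5],
    [0,0,-0.2],
    [0,0,0],
    [0,0,0]
  ],
  "rotation": [
    [0,0,0],
    [0,0,0],
    [0,0,0],
    [0,0,0],
    [0,0,0],
    [0,0,0],
    [0,0,0],
    [0,0,0],
    [0,0,0],
    [0,0,0],
    [0,0,0]
  ],
  "grip": [-1,-1,-1,-1,-1,-1,-1,-1,-1,-1,-1]
}}

```text
time: 3.3
ee_pos: [0.4521, 0.3626, 0.02]
tcp_rot: [179.4, 20.0, 166.7]
wrist_force: [0.4, -0.8, -0.6]
opening: 0.0855
grasp_force: 0.0
```

Request:
{"name": "carry_out", "arguments": {
  "linear": [
    [0,0,0],
    [0,0,0],
    [0,0,0],
    [0,0,0],
    [0,0,0],
    [0,0,0],
    [0,0,0],
    [0,0,0],
    [0,0,0],
    [0,0,0],
    [0,0,0],
    [0,0,0]
  ],
  "rotation": [
    [0,0,0],
    [0,0,0],
    [0,0,0],
    [0,0,0],
    [0,0,0],
    [0,0,0],
    [0,0,0],
    [0,0,0],
    [0,0,0],
    [0,0,0],
    [0,0,0],
    [0,0,0]
  ],
  "grip": [-0.5,0,0.3,0.5,0.7,0.9,1,1,1,1,1,1]
}}

```text
time: 4.5
ee_pos: [0.4518, 0.3622, 0.0194]
tcp_rot: [179.5, 20.0, 166.7]
wrist_force: [-3.1, -2.7, 4.8]
opening: 0.0132
grasp_force: 40.9
```

Request:
{"name": "carry_out", "arguments": {
  "linear": [
    [0,0,0.2],
    [0,0,0.5],
    [0,0,0.8],
    [0,0,0.8],
    [0,0,0.8],
    [0,0,0.8],
    [0,0,0.8],
    [0,0,0.8],
    [0,0,0.6],
    [0,0,0.5],
    [0,0,0.3],
    [0,0,0.1]
  ],
  "rotation": [
    [0,0,0],
    [0,0,0],
    [-0.029,-0.122,0],
    [-0.029,-0.122,0],
    [-0.029,-0.122,0],
    [-0.029,-0.122,0],
    [0,0,0],
    [0,0,0],
    [0,0,0],
    [0,0,0],
    [0,0,0],
    [0,0,0]
  ],
  "grip": [1,1,1,1,1,1,1,1,1,1,1,1]
}}

```text
time: 5.7
ee_pos: [0.4519, 0.3623, 0.1599]
tcp_rot: [179.5, 24.0, 166.7]
wrist_force: [1.0, -1.0, -1.6]
opening: 0.0134
grasp_force: 39.7
```

Request:
{"name": "carry_out", "arguments": {
  "linear": [
    [-0.05,-0.15,0],
    [-0.1,-0.3,0],
    [-0.15,-0.45,0],
    [-0.2,-0.6,0],
    [-0.2,-0.75,0],
    [-0.2,-0.85,0],
    [-0.2,-0.9,0],
    [-0.2,-0.9,0],
    [-0.2,-0.9,0],
    [-0.2,-0.9,0],
    [-0.15,-0.9,0],
    [-0.05,-0.9,0]
  ],
  "rotation": [
    [0,0,0],
    [0,0,0],
    [0,0,0.05],
    [0,0,0.1],
    [0,0,0.13],
    [0,0,0.13],
    [0,0,0.13],
    [0,0,0.13],
    [0,0,0.13],
    [0,0,0.13],
    [0,0,0.13],
    [0,0,0.13]
  ],
  "grip": [1,1,1,1,1,1,1,1,1,1,1,1]
}}

```text
time: 6.9
ee_pos: [0.413, 0.1909, 0.1588]
tcp_rot: [179.5, 24.0, 176.3]
wrist_force: [-0.3, -0.1, -1.6]
opening: 0.0137
grasp_force: 39.7
```

Request:
{"name": "carry_out", "arguments": {
  "linear": [
    [0,-0.9,0],
    [0,-0.9,0],
    [0,-0.9,0],
    [0,-0.9,0],
    [0,-0.9,0],
    [0,-0.85,0],
    [0,-0.75,0],
    [0,-0.6,0],
    [0,-0.45,0],
    [0,-0.3,0],
    [0,-0.15,0],
    [0,0,0]
  ],
  "rotation": [
    [0,0,0.13],
    [0,0,0.13],
    [0,0,0.13],
    [0,0,0.13],
    [0,0,0.13],
    [0,0,0.13],
    [0,0,0.13],
    [0,0,0.13],
    [0,0,0.1],
    [0,0,0.1],
    [0,0,0.05],
    [0,0,0]
  ],
  "grip": [1,1,1,1,1,1,1,1,1,1,1,1]
}}

```text
time: 8.1
ee_pos: [0.4134, 0.0396, 0.1589]
tcp_rot: [179.5, 24.0, -173.5]
wrist_force: [0.7, -0.1, -0.8]
opening: 0.0135
grasp_force: 39.7
```

```bash
python3 - <<'E'
from h import *
print(bot.get_obs()["q"])
S=bot.camera("side")[130:330,150:400]; T=bot.camera("top")[100:300,170:330]
cv2.imwrite("pics/s2.png",np.hstack([cv2.resize(S,(500,400),interpolation=2),cv2.resize(T,(300,375),interpolation=2) if 0 else cv2.resize(T,(300,400),interpolation=2)]))
E
```

```text
[  4.64940581 -40.34834101 -37.29614513  69.08328364   1.23796746
  -1.67588569]
```

View pics/s2.png

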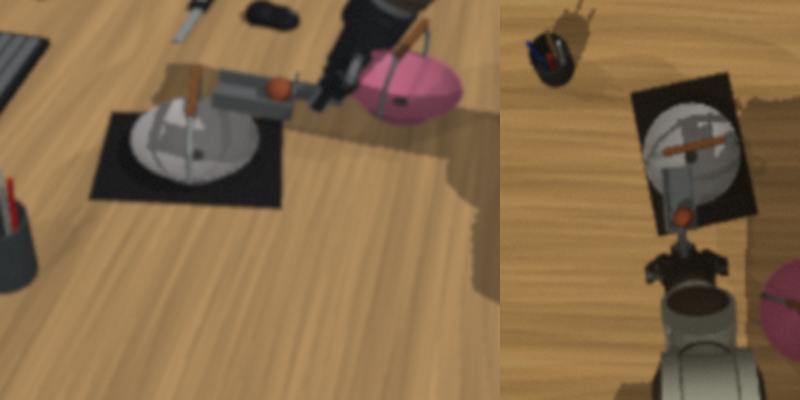

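The tray is held nearly level, spout over the dish's near half, with the ball at the back of the trough and the dish undisturbed. Now I'll work out the tipping path.

```bash
python3 - <<'E'
from h import *
f=np.array([.9936,.113]);lip0=np.array([.576,.027])-.035*f
def tcp(t,lz):
    a=np.radians(t);g=np.radians(20-t)
    x=-.132*np.cos(a)+.024*np.sin(a)+.011*np.sin(g); z=.132*np.sin(a)+.024*np.cos(a)-.011*np.cos(g)
    return np.r_[lip0+x*f, lz+z]
ts=list(range(-4,49,4));P=[tcp(t,.072-.022*min(1,max(0,(t)/24))) for t in ts]
print(np.round(P,4)[[0,-1]]);print(np.round(np.diff(P,axis=0)/.02,2)); print("axis",-f[1],f[0])
E
```

```text
[[0.4132 0.0085 0.0767]
 [0.4661 0.0145 0.1544]]
[[0.03 0.   0.45]
 [0.06 0.01 0.26]
 [0.09 0.01 0.26]
 [0.12 0.01 0.25]
 [0.15 0.02 0.24]
 [0.18 0.02 0.23]
 [0.21 0.02 0.21]
 [0.24 0.03 0.38]
 [0.26 0.03 0.36]
 [0.29 0.03 0.34]
 [0.31 0.04 0.32]
 [0.33 0.04 0.3 ]
 [0.35 0.04 0.28]]
axis -0.113 0.9936
```

Request:
{"name": "carry_out", "arguments": {
  "linear": [
    [0,-0.2,0],
    [0,-0.4,-0.2],
    [0,-0.4,-0.4],
    [0,-0.4,-0.5],
    [0,-0.2,-0.5],
    [0,0,-0.5],
    [0,0,-0.5],
    [0,0,-0.5],
    [0,0,-0.4],
    [0,0,-0.3],
    [0,0,-0.2],
    [0,0,0]
  ],
  "rotation": [
    [0,0,0],
    [0,0,0],
    [0,0,0],
    [0,0,0],
    [0,0,0],
    [0,0,0],
    [0,0,0],
    [0,0,0],
    [0,0,0],
    [0,0,0],
    [0,0,0],
    [0,0,0]
  ],
  "grip": [1,1,1,1,1,1,1,1,1,1,1,1]
}}

```text
time: 9.4
ee_pos: [0.4136, 0.0083, 0.0788]
tcp_rot: [179.5, 24.0, -173.5]
wrist_force: [0.1, -0.5, -1.7]
opening: 0.0135
grasp_force: 39.7
```

Request:
{"name": "carry_out", "arguments": {
  "linear": [
    [0.02,0,0.2],
    [0.02,0,0.2],
    [0.03,0,0.13],
    [0.03,0,0.13],
    [0.05,0,0.13],
    [0.05,0,0.13],
    [0,0,0],
    [0,0,0],
    [0,0,0],
    [0,0,0],
    [0,0,0],
    [0,0,0]
  ],
  "rotation": [
    [-0.028,0.248,0],
    [-0.028,0.248,0],
    [-0.028,0.248,0],
    [-0.028,0.248,0],
    [-0.028,0.248,0],
    [-0.028,0.248,0],
    [0,0,0],
    [0,0,0],
    [0,0,0],
    [0,0,0],
    [0,0,0],
    [0,0,0]
  ],
  "grip": [1,1,1,1,1,1,1,1,1,1,1,1]
}}

```text
time: 10.6
ee_pos: [0.4177, 0.0082, 0.0978]
tcp_rot: [179.5, 12.1, -173.5]
wrist_force: [-0.4, 0.6, -1.2]
opening: 0.0135
grasp_force: 39.7
```

Request:
{"name": "carry_out", "arguments": {
  "linear": [
    [0.06,0,0.12],
    [0.06,0,0.12],
    [0.07,0.01,0.12],
    [0.07,0.01,0.12],
    [0.09,0.01,0.11],
    [0.09,0.01,0.11],
    [0.1,0.01,0.11],
    [0.1,0.01,0.11],
    [0.12,0.01,0.19],
    [0.12,0.01,0.19],
    [0,0,0],
    [0,0,0]
  ],
  "rotation": [
    [-0.028,0.248,0],
    [-0.028,0.248,0],
    [-0.028,0.248,0],
    [-0.028,0.248,0],
    [-0.028,0.248,0],
    [-0.028,0.248,0],
    [-0.028,0.248,0],
    [-0.028,0.248,0],
    [-0.028,0.248,0],
    [-0.028,0.248,0],
    [0,0,0],
    [0,0,0]
  ],
  "grip": [1,1,1,1,1,1,1,1,1,1,1,1]
}}

```text
time: 11.8
ee_pos: [0.4355, 0.0098, 0.1234]
tcp_rot: [179.4, -7.9, -173.5]
wrist_force: [-0.0, 0.5, -1.7]
opening: 0.0136
grasp_force: 39.7
```

Request:
{"name": "carry_out", "arguments": {
  "linear": [
    [0.13,0.01,0.18],
    [0.13,0.01,0.18],
    [0.14,0.02,0.17],
    [0.14,0.02,0.17],
    [0.15,0.02,0.16],
    [0.15,0.02,0.16],
    [0.16,0.02,0.15],
    [0.16,0.02,0.15],
    [0,0,0],
    [0,0,0],
    [0,0,0],
    [0,0,0]
  ],
  "rotation": [
    [-0.028,0.248,0],
    [-0.028,0.248,0],
    [-0.028,0.248,0],
    [-0.028,0.248,0],
    [-0.028,0.248,0],
    [-0.028,0.248,0],
    [-0.028,0.248,0],
    [-0.028,0.248,0],
    [0,0,0],
    [0,0,0],
    [0,0,0],
    [0,0,0]
  ],
  "grip": [1,1,1,1,1,1,1,1,1,1,1,1]
}}

```text
time: 13.0
ee_pos: [0.4583, 0.0126, 0.1504]
tcp_rot: [179.4, -23.9, -173.5]
wrist_force: [-0.5, 0.0, -1.4]
opening: 0.0133
grasp_force: 39.7
```

```bash
python3 - <<'E'
from h import *
print(bot.get_obs()["q"])
S=bot.camera("side")[130:330,150:400]; T=bot.camera("top")[100:300,170:330]
cv2.imwrite("pics/s3.png",np.hstack([cv2.resize(S,(500,400),interpolation=2),cv2.resize(T,(300,400),interpolation=2)]))
E
```

```text
[  2.26011706  15.10010097   7.82751966 106.55960318  -1.14390905
  -3.90041954]
```

View pics/s3.png

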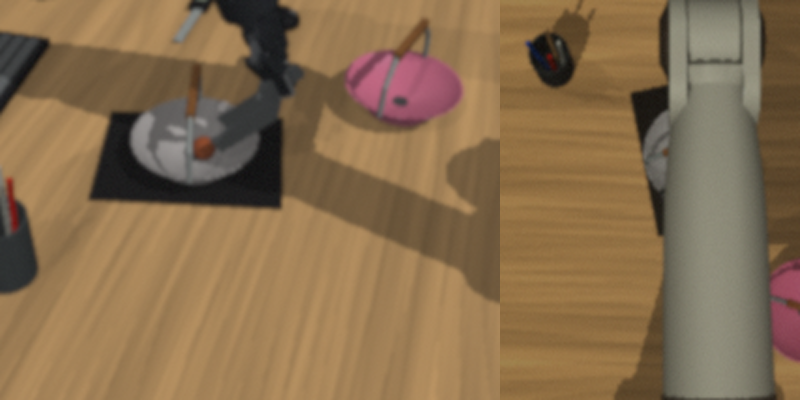

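The ball lies in the dish near its middle, at about (203,148) in the side crop, and the tray is clear of it. Returning the tray to where it stood.

Request:
{"name": "carry_out", "arguments": {
  "linear": [
    [-0.1,0,0.2],
    [-0.2,0,0.5],
    [-0.2,0,0.8],
    [-0.2,0,0.9],
    [0,0,0.9],
    [0,0,0.6],
    [0,0,0.2],
    [0,0,0],
    [0,0,0],
    [0,0,0],
    [0,0,0],
    [0,0,0]
  ],
  "rotation": [
    [0,0,0],
    [0,0,0],
    [0,0,0],
    [0.078,-0.683,0],
    [0.078,-0.683,0],
    [0.078,-0.683,0],
    [0.078,-0.683,0],
    [0.078,-0.683,0],
    [0.078,-0.683,0],
    [0.078,-0.683,0],
    [0.078,-0.683,0],
    [0,0,0]
  ],
  "grip": [1,1,1,1,1,1,1,1,1,1,1,1]
}}

```text
time: 14.3
ee_pos: [0.4426, 0.0125, 0.2336]
tcp_rot: [179.5, 20.3, -173.5]
wrist_force: [0.3, -0.3, -1.4]
opening: 0.0132
grasp_force: 39.7
```

Request:
{"name": "carry_out", "arguments": {
  "linear": [
    [0,0.4,0],
    [0,0.8,0],
    [0,1,0],
    [0,1,0],
    [0,1,0],
    [0,1,0],
    [0,1,0],
    [0,1,0],
    [0,1,0],
    [0,1,0],
    [0,1,0],
    [0,1,0]
  ],
  "rotation": [
    [0,0,0],
    [0,0,-0.2],
    [0,0,-0.25],
    [0,0,-0.25],
    [0,0,-0.25],
    [0,0,-0.25],
    [0,0,-0.25],
    [0,0,-0.25],
    [0,0,-0.25],
    [0,0,-0.25],
    [0,0,-0.25],
    [0,0,0]
  ],
  "grip": [1,1,1,1,1,1,1,1,1,1,1,1]
}}

```text
time: 15.5
ee_pos: [0.4448, 0.2388, 0.2318]
tcp_rot: [179.6, 20.0, 167.0]
wrist_force: [0.0, -0.2, -0.6]
opening: 0.0134
grasp_force: 39.7
```

Request:
{"name": "carry_out", "arguments": {
  "linear": [
    [0,1,0],
    [0,1,-0.2],
    [0,1,-0.5],
    [0,1,-0.8],
    [0,1,-1],
    [0,0.6,-1],
    [0,0.3,-1],
    [0,0.1,-1],
    [0,0,-0.5],
    [0,0,0],
    [0,0,0]
  ],
  "rotation": [
    [0,0,0],
    [0,0,0],
    [0,0,0],
    [0,0,0],
    [0,0,0],
    [0,0,0],
    [0,0,0],
    [0,0,0],
    [0,0,0],
    [0,0,0],
    [0,0,0]
  ],
  "grip": [1,1,1,1,1,1,1,1,1,1,1]
}}

```text
time: 16.6
ee_pos: [0.4448, 0.357, 0.1126]
tcp_rot: [179.5, 20.1, 166.9]
wrist_force: [0.6, -0.3, -1.0]
opening: 0.0133
grasp_force: 39.6
```

Request:
{"name": "carry_out", "arguments": {
  "linear": [
    [0,0,-0.7],
    [0,0,-0.9],
    [0,0,-0.9],
    [0,0,-0.9],
    [0,0,-0.6],
    [0,0,-0.3],
    [0,0,-0.15],
    [0,0,-0.1],
    [0,0,-0.07],
    [0,0,0],
    [0,0,0]
  ],
  "rotation": [
    [0,0,0],
    [0,0,0],
    [0,0,0],
    [0,0,0],
    [0,0,0],
    [0,0,0],
    [0,0,0],
    [0,0,0],
    [0,0,0],
    [0,0,0],
    [0,0,0]
  ],
  "grip": [1,1,1,1,1,1,1,1,1,1,1]
}}

```text
time: 17.7
ee_pos: [0.4448, 0.3568, 0.0201]
tcp_rot: [179.4, 20.1, 166.9]
wrist_force: [-0.4, -0.3, -1.8]
opening: 0.0136
grasp_force: 39.7
```

Request:
{"name": "carry_out", "arguments": {
  "linear": [
    [0,0,-0.03],
    [0,0,0],
    [0,0,0],
    [0,0,0],
    [0,0,0],
    [0,0,0],
    [0,0,0],
    [0,0,0],
    [0,0,0],
    [0,0,0],
    [0,0,0],
    [0,0,0]
  ],
  "rotation": [
    [0,0,0],
    [0,0,0],
    [0,0,0],
    [0,0,0],
    [0,0,0],
    [0,0,0],
    [0,0,0],
    [0,0,0],
    [0,0,0],
    [0,0,0],
    [0,0,0],
    [0,0,0]
  ],
  "grip": [1,1,0.7,0.4,0.1,-0.2,-0.5,-0.8,-1,-1,-1,-1]
}}

```text
time: 18.9
ee_pos: [0.4446, 0.3566, 0.0191]
tcp_rot: [179.4, 20.1, 166.9]
wrist_force: [0.3, -0.4, 0.0]
opening: 0.0853
grasp_force: 0.0
```

Request:
{"name": "carry_out", "arguments": {
  "linear": [
    [0,0,0.3],
    [0,0,0.8],
    [0,0,1],
    [0,0,1],
    [0,0,1],
    [0,0,1],
    [0,0,1],
    [0,0,1],
    [0,0,1],
    [0,-0.3,1],
    [0,-0.6,1],
    [0,-0.8,1]
  ],
  "rotation": [
    [0,0,0],
    [0,0,0],
    [0,0,0],
    [0,0,0],
    [0,0,0],
    [0.143,0.608,0],
    [0.143,0.608,0],
    [0.143,0.608,0],
    [0.143,0.608,0],
    [0,0,0],
    [0,0,0],
    [0,0,0]
  ],
  "grip": [-1,-1,-1,-1,-1,-1,-1,-1,-1,-1,-1,-1]
}}

```text
time: 20.1
ee_pos: [0.4447, 0.3224, 0.242]
tcp_rot: [179.4, 0.1, 166.9]
wrist_force: [0.1, 0.5, 0.2]
opening: 0.0856
grasp_force: 0.0
```

```bash
python3 - <<'E'
from h import *
print(bot.get_obs()["q"])
T=bot.camera("top"); S=bot.camera("side")
cv2.imwrite("pics/s4.png",np.hstack([cv2.resize(T[125:225,160:310],(600,400),interpolation=2)[:,:],cv2.resize(S[155:355,190:290],(200,400),interpolation=2)]))
E
```

```text
[35.76418281  4.40379347  9.76603752 94.83857043  0.34447548 48.83079267]
```

View pics/s4.png

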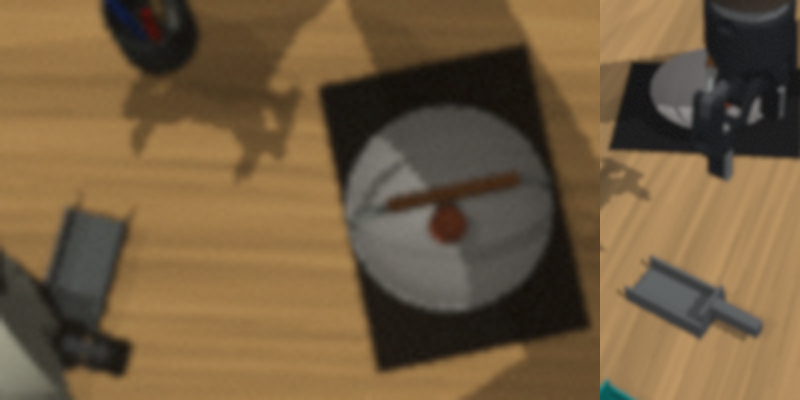

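The top view confirms that the tray stands upright and empty and the ball is in the dish at crop (448,224), close to the middle. Going above the hoop bar.

Request:
{"name": "carry_out", "arguments": {
  "linear": [
    [0.2,-0.5,0],
    [0.5,-1,0],
    [0.6,-1,0],
    [0.6,-1,0],
    [0.6,-1,0],
    [0.6,-1,0],
    [0.6,-1,0],
    [0.6,-1,0],
    [0.6,-1,0],
    [0.6,-1,0],
    [0.6,-1,0],
    [0.5,-1,0]
  ],
  "rotation": [
    [0,0,-0.6],
    [0,0,-0.65],
    [0,0,-0.65],
    [0,0,-0.65],
    [0,0,-0.65],
    [0,0,-0.65],
    [0,0,-0.65],
    [0,0,-0.65],
    [0,0,-0.65],
    [0,0,-0.65],
    [0,0,-0.65],
    [0,0,-0.65]
  ],
  "grip": [-1,-1,-1,-1,-1,-1,-1,-1,-1,-1,-1,-1]
}}

```text
time: 21.4
ee_pos: [0.5771, 0.0921, 0.2403]
tcp_rot: [179.4, 0.1, 104.7]
wrist_force: [0.5, 0.4, 0.2]
opening: 0.0853
grasp_force: 0.0
```

Request:
{"name": "carry_out", "arguments": {
  "linear": [
    [0,-1,0],
    [0,-1,0],
    [0,-0.8,0],
    [0,-0.3,0],
    [0,0,0],
    [0,0,0]
  ],
  "rotation": [
    [0,0,0],
    [0,0,0],
    [0,0,0],
    [0,0,0],
    [0,0,0],
    [0,0,0]
  ],
  "grip": [-1,-1,-1,-1,-1,-1]
}}

```text
time: 22.0
ee_pos: [0.5766, 0.0311, 0.241]
tcp_rot: [179.4, 0.1, 104.9]
wrist_force: [0.1, -0.7, 0.0]
opening: 0.0854
grasp_force: 0.0
```

```bash
python3 - <<'E'
from h import *
o=bot.get_obs();print(o["ee_pos"],o["tcp_rot"],o["q"])
w=bot.camera("wrist"); cv2.imwrite("pics/w5.png",w)
print(px("wrist",[.577,.026,.131]), "ball top-cam",at("top",160+448/4,125+224/4,.028),"bar",at("top",160+454/4,125+192/4,.131))
E
```

```text
[0.5766335  0.03112101 0.24103871] [1.79365122e+02 7.68452858e-02 1.04927923e+02] [3.06272254e+00 8.20855122e+00 1.38043919e+01 9.49587277e+01
 5.53356868e-02 7.81346810e+01]
[259.4 195.5] ball top-cam [0.56680606 0.02328954 0.028     ] bar [0.57761917 0.02337462 0.131     ]
```

View pics/w5.png

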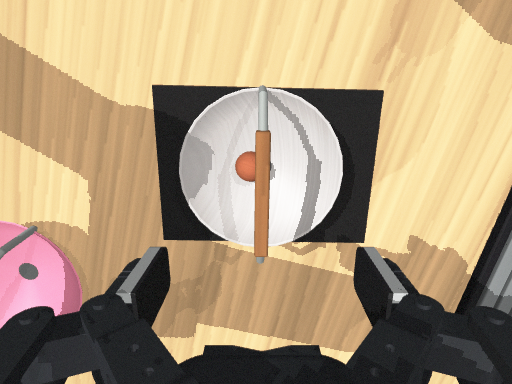

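The wrist view shows the bar running from (263,131) to (261,257) and the ball at about (249,166), slightly to the -x side. Computing positions.

```bash
python3 - <<'E'
from h import *
a,b=at("wrist",263,131,.131),at("wrist",261.3,257,.131);d=a-b
print(a,b,"mid",(a+b)/2,np.linalg.norm(d),np.degrees(np.arctan2(d[1],d[0])))
w=cv2.imread("pics/w5.png");h=cv2.cvtColor(w,cv2.COLOR_BGR2HSV)
m=((h[...,2]>0)&(w[...,2].astype(int)-w[...,1]>70)&(h[...,0]<12)).astype(np.uint8);m[:,256:]=0;m[:140]=0;m[200:]=0;m[:,:225]=0
c=max(cv2.findContours(m,0,1)[0],key=cv2.contourArea);print(cv2.boundingRect(c))
x,y,ww,hh=cv2.boundingRect(c)
print("ball",at("wrist",x+hh/2,y+hh/2,.028))
M=np.array([at("wrist",*p,.003) for p in[(153,85),(383,91),(365,242),(165,240)]]);print(M,M.mean(0))
# rim centre
print("rim", (at("wrist",180,167,.047)+at("wrist",342,167,.047))/2)
E
```

```text
[0.5663228 0.0768365 0.131    ] [ 0.59295651 -0.02779833  0.131     ] mid [0.57963965 0.02451908 0.131     ] 0.10797130412988407 104.28078112602124
(236, 153, 19, 27)
ball [0.56670937 0.02367774 0.028     ]
[[ 0.44089865  0.08035365  0.003     ]
 [ 0.6914189   0.14080904  0.003     ]
 [ 0.73793637 -0.04110327  0.003     ]
 [ 0.48626935 -0.10388299  0.003     ]] [0.58913082 0.01904411 0.003     ]
rim [0.57826809 0.03069807 0.047     ]
```

Request:
{"name": "carry_out", "arguments": {
  "linear": [
    [0.12,-0.32,-0.3],
    [0,0,-0.7],
    [0,0,-0.8],
    [0,0,-0.8],
    [0,0,-0.8],
    [0,0,-0.8],
    [0,0,-0.8],
    [0,0,-0.7],
    [0,0,-0.4],
    [0,0,-0.3],
    [0,0,0],
    [0,0,0]
  ],
  "rotation": [
    [-0.02,0.077,-0.075],
    [0,0,0],
    [0,0,0],
    [0,0,0],
    [0,0,0],
    [0,0,0],
    [0,0,0],
    [0,0,0],
    [0,0,0],
    [0,0,0],
    [0,0,0],
    [0,0,0]
  ],
  "grip": [-1,-1,-1,-1,-1,-1,-1,-1,-1,-1,-1,-1],
  "grip_force": 60
}}

```text
time: 23.25
ee_pos: [0.5792, 0.0242, 0.1136]
tcp_rot: [180.0, 0.1, 104.3]
wrist_force: [0.1, -0.3, 0.6]
opening: 0.0851
grasp_force: 0.0
```

Request:
{"name": "carry_out", "arguments": {
  "linear": [
    [0,0,0],
    [0,0,0],
    [0,0,0],
    [0,0,0],
    [0,0,0],
    [0,0,0],
    [0,0,0],
    [0,0,0],
    [0,0,0],
    [0,0,0],
    [0,0,0],
    [0,0,0]
  ],
  "rotation": [
    [0,0,0],
    [0,0,0],
    [0,0,0],
    [0,0,0],
    [0,0,0],
    [0,0,0],
    [0,0,0],
    [0,0,0],
    [0,0,0],
    [0,0,0],
    [0,0,0],
    [0,0,0]
  ],
  "grip": [-0.5,0,0.2,0.4,0.5,0.6,0.7,0.8,0.9,1,1,1]
}}

```text
time: 24.45
ee_pos: [0.5792, 0.0242, 0.1133]
tcp_rot: [180.0, 0.1, 104.3]
wrist_force: [2.0, 0.6, 1.6]
opening: 0.0108
grasp_force: 59.1
```

Request:
{"name": "carry_out", "arguments": {
  "linear": [
    [0,0,0.05],
    [0,0,0.15],
    [0,0,0.3],
    [0,0,0.5],
    [0,0,0.6],
    [0,0,0.7],
    [0,0,0.7],
    [0,0,0.6],
    [0,0,0.5],
    [0,0,0.35],
    [0,0,0.2],
    [0,0,0.1]
  ],
  "rotation": [
    [0,0,0],
    [0,0,0],
    [0,0,0],
    [0,0,0],
    [0,0,0],
    [0,0,0],
    [0,0,0],
    [0,0,0],
    [0,0,0],
    [0,0,0],
    [0,0,0],
    [0,0,0]
  ],
  "grip": [1,1,1,1,1,1,1,1,1,1,1,1]
}}

```text
time: 25.65
ee_pos: [0.579, 0.0242, 0.2082]
tcp_rot: [-180.0, 0.1, 104.3]
wrist_force: [0.2, -0.1, -4.7]
opening: 0.0106
grasp_force: 58.4
```

Request:
{"name": "carry_out", "arguments": {
  "linear": [
    [0,0,0],
    [0,0,0],
    [0,0,0],
    [0,0,0],
    [0,0,0],
    [0,0,0],
    [0,0,0],
    [0,0,0],
    [0,0,0],
    [0,0,0],
    [0,0,0],
    [0,0,0]
  ],
  "rotation": [
    [0,0,0],
    [0,0,0.1],
    [0,0,0.2],
    [0,0,0.3],
    [0,0,0.4],
    [0,0,0.4],
    [0,0,0.4],
    [0,0,0.4],
    [0,0,0.4],
    [0,0,0.4],
    [0,0,0.4],
    [0,0,0.4]
  ],
  "grip": [1,1,1,1,1,1,1,1,1,1,1,1]
}}

```text
time: 26.85
ee_pos: [0.5789, 0.0242, 0.2077]
tcp_rot: [-180.0, 0.1, 134.9]
wrist_force: [-0.7, 0.1, -4.7]
opening: 0.0108
grasp_force: 58.4
```

Request:
{"name": "carry_out", "arguments": {
  "linear": [
    [0,0,0],
    [0,0,0],
    [0,0,0],
    [0,0,0],
    [0,0,0],
    [0,0,0],
    [0,0,0],
    [0,0,0],
    [0,0,0],
    [0,0,0],
    [0,0,0],
    [0,0,0]
  ],
  "rotation": [
    [0,0,0.4],
    [0,0,0.4],
    [0,0,0.4],
    [0,0,0.4],
    [0,0,0.4],
    [0,0,0.4],
    [0,0,0.4],
    [0,0,0.4],
    [0,0,0.4],
    [0,0,0.4],
    [0,0,0.4],
    [0,0,0.4]
  ],
  "grip": [1,1,1,1,1,1,1,1,1,1,1,1]
}}

```text
time: 28.05
ee_pos: [0.5789, 0.0242, 0.2078]
tcp_rot: [-180.0, 0.1, 173.3]
wrist_force: [-0.4, -0.3, -4.4]
opening: 0.0106
grasp_force: 58.4
```

Request:
{"name": "carry_out", "arguments": {
  "linear": [
    [0.03,-0.02,0],
    [0.05,-0.03,0],
    [0.06,-0.04,0],
    [0.06,-0.04,0],
    [0.06,-0.04,0],
    [0.06,-0.04,0],
    [0.05,-0.03,0],
    [0.05,-0.03,0],
    [0.03,-0.02,0],
    [0,0,0],
    [0,0,0],
    [0,0,0]
  ],
  "rotation": [
    [0,0,0.4],
    [0,0,0.4],
    [0,0,0.4],
    [0,0,0.4],
    [0,0,0.3],
    [0,0,0.2],
    [0,0,0.06],
    [0,0,0],
    [0,0,0],
    [0,0,0],
    [0,0,0],
    [0,0,0]
  ],
  "grip": [1,1,1,1,1,1,1,1,1,1,1,1]
}}

```text
time: 29.25
ee_pos: [0.588, 0.0184, 0.2081]
tcp_rot: [-180.0, 0.1, -169.6]
wrist_force: [0.0, 0.4, -4.0]
opening: 0.011
grasp_force: 58.4
```

```bash
python3 - <<'E'
from h import *
o=bot.get_obs();print(o["ee_pos"],o["tcp_rot"],o["q"],np.abs(o["qd"]).max())
S=bot.camera("side")[110:260,170:320]; W=bot.camera("wrist")
cv2.imwrite("pics/s6.png",np.hstack([cv2.resize(S,(384,384),interpolation=2),W[:,60:460]]))
g=np.r_[o["ee_pos"][:2],.219]
print("spot",px("wrist",g-[0,0,.113]),px("side",g-[0,0,.113]),"ballc",px("side",g-[0,0,.096]),px("wrist",g-[0,0,.096]),"gp",px("side",g))
E
```

```text
[0.5879509  0.01842153 0.20810532] [-1.79992527e+02  8.72230890e-02 -1.69605510e+02] [ 1.79192597e+00  9.65911363e+00  1.17783795e+01  9.20319063e+01
  5.65808241e-03 -8.60255399e+00] 0.16028267898888668
spot [262.1 193.4] [244.1 178.4] ballc [243.9 173.4] [262.1 200.5] gp [243.1 142.7]
```

View pics/s6.png

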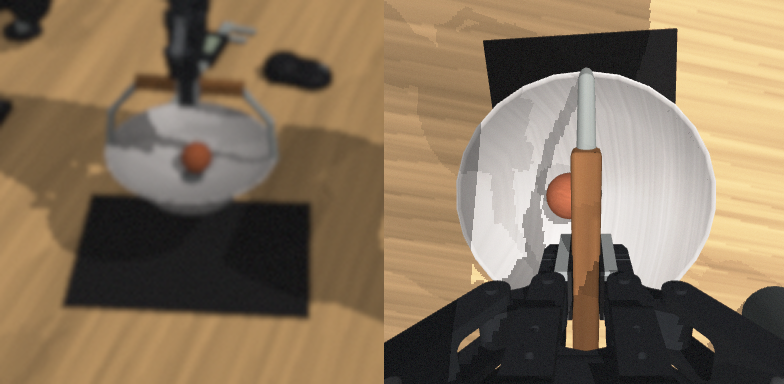

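The dish hangs level with the hoop nearly along the mat, and the ball rests on the flat middle spot. About 3° of turn is still missing.

Request:
{"name": "carry_out", "arguments": {
  "linear": [
    [0,0,0],
    [0,0,0],
    [0,0,0],
    [0,0,0],
    [0,0,0],
    [0,0,0],
    [0,0,0],
    [0,0,0],
    [0,0,0],
    [0,0,0],
    [0,0,0],
    [0,0,0]
  ],
  "rotation": [
    [0,0,0.1],
    [0,0,0.15],
    [0,0,0.12],
    [0,0,0.05],
    [0,0,0],
    [0,0,0],
    [0,0,0],
    [0,0,0],
    [0,0,0],
    [0,0,0],
    [0,0,0],
    [0,0,0]
  ],
  "grip": [1,1,1,1,1,1,1,1,1,1,1,1]
}}

```text
time: 30.55
ee_pos: [0.588, 0.0184, 0.2081]
tcp_rot: [-180.0, 0.1, -166.2]
wrist_force: [0.4, -0.8, -5.2]
opening: 0.0107
grasp_force: 58.4
```

Request:
{"name": "carry_out", "arguments": {
  "linear": [
    [0,0,0],
    [0,0,0],
    [0,0,0],
    [0,0,0],
    [0,0,0],
    [0,0,0]
  ],
  "rotation": [
    [0,0,0],
    [0,0,0],
    [0,0,0],
    [0,0,0],
    [0,0,0],
    [0,0,0]
  ],
  "grip": [1,1,1,1,1,1]
}}

```text
time: 31.15
ee_pos: [0.588, 0.0184, 0.2081]
tcp_rot: [-180.0, 0.1, -166.2]
wrist_force: [-0.3, 0.4, -4.7]
opening: 0.0112
grasp_force: 58.4
```

```bash
python3 -c "
from workcell import bot
print(bot.job_done())"
```

```text
the job is handed in; nothing more can be done
None
```

I tipped the ball into the dish and set the tray back upright, then handed in holding the dish level and still about 95 mm above the mat, hoop along its length; the ball rests on the flat spot about 11 mm off exact centre.

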